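Unstack the battery packs onto their charging plates

TASK

Take the two little piles of battery packs apart and lay each pack flat and squarely on the charging plate that is laid out for that number of cells, wholly on the plate and clear of its terminal block, one pack to each plate. Set the packs down without dropping them, and leave the solder spool and the tape roll where they are.

Things in the scene. Friction and masses are not known exactly. Their poses are not given: they have to be found in the camera images.
- two_mid (a point): two-cell battery pack: a flat row of two pink cells side by side, with black holder bars; rigid, 37 mm along its x by 65 mm along its y by 19 mm high (z up), about 92 g. The point is its centre, half-way up. It starts lying on top of the five-cell or the six-cell pack. Its two faces across x are flat enough to grip, 37 mm apart.
- three_mid (a point): three-cell battery pack: a flat row of three pink cells side by side, with black holder bars; rigid, 55.5 mm along its x by 65 mm along its y by 19 mm high (z up), about 138 g. The point is its centre, half-way up. It starts lying on top of the five-cell or the six-cell pack. Its two faces across x are flat enough to grip, 55.5 mm apart.
- five_mid (a point): five-cell battery pack: a flat row of five pink cells side by side, the cells lying along the pack's x, with black holder bars; rigid, 65 mm along its x by 92.5 mm along its y by 19 mm high (z up), about 230 g. The point is its centre, half-way up. It starts on the table with a smaller pack lying on it. Its two faces across x are flat enough to grip, 65 mm apart.
- six_mid (a point): six-cell battery pack: two rows of three pink cells end to end, a long flat pack, with black holder bars; rigid, 55.5 mm along its x by 130 mm along its y by 19 mm high (z up), about 276 g. The point is its centre, half-way up. It starts on the table with a smaller pack lying on it. Its two faces across x are flat enough to grip, 55.5 mm apart.
- plate_two: charging plate of the two-cell pack: fixed, grey, 6 mm thick, its dark pad marked with 2 metal strips laid out like the cells. Origin: on the table under the pad's centre, where the pack's centre belongs, x and y along the plate's (either way round). It reaches 28.5 mm along +-x, 42.5 mm to -y, 66.5 mm to +y; a black terminal block, 12 mm above the plate, starts at y = 46.5 mm.
- plate_three: charging plate of the three-cell pack: fixed, grey, 6 mm thick, its dark pad marked with 3 metal strips laid out like the cells. Origin: on the table under the pad's centre, where the pack's centre belongs, x and y along the plate's (either way round). It reaches 37.8 mm along +-x, 42.5 mm to -y, 66.5 mm to +y; a black terminal block, 12 mm above the plate, starts at y = 46.5 mm.
- plate_five: charging plate of the five-cell pack: fixed, grey, 6 mm thick, its dark pad marked with 5 metal strips laid out like the cells. Origin: on the table under the pad's centre, where the pack's centre belongs, x and y along the plate's (either way round). It reaches 42.5 mm along +-x, 56.2 mm to -y, 80.2 mm to +y; a black terminal block, 12 mm above the plate, starts at y = 60.2 mm.
- plate_six: charging plate of the six-cell pack: fixed, grey, 6 mm thick, its dark pad marked with 2 x 3 metal strips laid out like the cells. Origin: on the table under the pad's centre, where the pack's centre belongs, x and y along the plate's (either way round). It reaches 37.8 mm along +-x, 75.0 mm to -y, 99.0 mm to +y; a black terminal block, 12 mm above the plate, starts at y = 79.0 mm.
- spool_mid (a point): bystander: spool of solder standing upright, 52 mm diameter, 40 mm high, loose; the point is its centre. Leave it alone.
- tape_mid (a point): bystander: yellow roll of tape lying flat, 84 mm outer diameter, 24 mm high, loose; the point is its centre. Leave it alone.

How it is judged (in metres and radians):
At the end, for the whole second after the job is handed in: Each pack lies flat on its own plate: centre within 14 mm of the pad's centre along the plate's x and y, and 15.5 mm (within 4 mm) above the table; tilted less than 0.1 rad, less than 0.26 rad from square (either way round), released and slower than 0.02 m/s (x of two_mid in the frame of plate_two between -0.014 and 0.014 m and y of two_mid in the frame of plate_two between -0.014 and 0.014 m and z of two_mid in the frame of plate_two between 0.0115 and 0.0195 m and angle between each of two_mid, three_mid, five_mid, six_mid's own z axis and vertical below 0.1 rad and angle between the x axis of two_mid and the x axis of plate_two, either way round below 0.26 rad and linear speed of each of pack_two, pack_three, pack_five, pack_six below 0.02 m/s and x of three_mid in the frame of plate_three between -0.014 and 0.014 m and y of three_mid in the frame of plate_three between -0.014 and 0.014 m and z of three_mid in the frame of plate_three between 0.0115 and 0.0195 m and angle between the x axis of three_mid and the x axis of plate_three, either way round below 0.26 rad and x of five_mid in the frame of plate_five between -0.014 and 0.014 m and y of five_mid in the frame of plate_five between -0.014 and 0.014 m and z of five_mid in the frame of plate_five between 0.0115 and 0.0195 m and angle between the x axis of five_mid and the x axis of plate_five, either way round below 0.26 rad and x of six_mid in the frame of plate_six between -0.014 and 0.014 m and y of six_mid in the frame of plate_six between -0.014 and 0.014 m and z of six_mid in the frame of plate_six between 0.0115 and 0.0195 m and angle between the x axis of six_mid and the x axis of plate_six, either way round below 0.26 rad); the robot touches nothing.
It fails at once if a pack is dropped or thrown: faster than 0.7 m/s with no finger on it ((linear speed of pack_two above 0.7 m/s and contact force between the fingers and pack_two below 0.05 N) or (linear speed of pack_three above 0.7 m/s and contact force between the fingers and pack_three below 0.05 N) or (linear speed of pack_five above 0.7 m/s and contact force between the fingers and pack_five below 0.05 N) or (linear speed of pack_six above 0.7 m/s and contact force between the fingers and pack_six below 0.05 N)).
It fails at once if the solder spool is moved by more than 20 mm (distance of spool_mid from where it was at the start of the episode above 0.02 m).
It fails at once if the tape roll is moved by more than 20 mm (distance of tape_mid from where it was at the start of the episode above 0.02 m).
It also fails if it takes over 96 s, if anything falls off the work surface, if the arm or the gripper's body presses on something with over 40 N, if the wrist force passes 120 N, or if a joint passes its speed limit or range.

ROBOT

A 6-joint arm with a two-finger parallel gripper is mounted at the origin on the work surface. World frame = base frame: x ahead of the robot, y to its left, z up, the work surface at z = 0. Lengths are in mm, angles in rad, forces in N, time in s.
With the tool pointing down it reaches from about 325 to 775 mm from the base axis. Payload 5.5 kg.
Tool frame: the origin (TCP) lies midway between the tips of the shut fingers; the grasp point (between the pads) lies 19 mm behind it; z points along the fingers, y is the direction in which the jaws open and shut (so a half turn about z gives the same grasp; the last joint's range is limited). The gripper opens to 85 mm and grips with 20 to 120 N. Pads are 22 mm wide; open, the fingers measure 114 mm over their backs; the gripper's body (76 mm by 85 mm) begins 54 mm behind the grasp point. The pads swing forward as they close: fully open they stand 13 mm farther back than shut.
Start: joints at [-1.194, 0.091, 1.231, -0, 1.82, -0.057], TCP at [252.195, -544.439, 231.275] pointing down, gripper open.
Joint ranges: [-2.87, 2.87], [-0.86, 2.18], [0.17, 2.46], [-1.51, 4.65], [0.06, 2.69], [-2.65, 2.65]. Speed limits (rad/s): [2.57, 2.57, 3.01, 3.14, 3.14, 3.14].

INTERFACE

Orientations are given as a unit quaternion [w, x, y, z].
In Python, from cell import state, camera, finish_job gives the robot as it stands.
- The arm moves only by the tool send_rows, never from a script. Its argument "commands" is one flat list of numbers, 7 for each row, row after row: the gripper command: -1 is shut, 1 is fully open, values between are in proportion, then the shift along the tool's x, y, z in m, then the turn, a rotation vector about the tool's x, y, z in degrees. In form: [jaw, tx, ty, tz, rx, ry, rz, jaw, tx, ty, tz, rx, ry, rz, ...]. A call has exactly 8 rows; each row is the pose to reach, as a shift and turn from the pose commanded when the call began, along the tool's axes at that moment; what a row does not reach only later rows make up. A row lasts 1/12 s, in which the tool goes at most 41.7 mm and 7.16 degrees, less where a joint would pass 70% of its speed; a pose out of reach is approached as far as the arm can. A call with a gripper value outside its range is refused whole. The fingers move at their own pace and stop on an object; "force" is the grip in N (left out, the last holds). Time passes only in rows, so rows that repeat a pose let the fingers close, or fill a call up. It gives the time, the measured TCP pose, the force and the opening at its end, in the units of the state.
- state(): the state, without advancing time (a new reading comes with each control period).
- camera(name): name is "side" or "top"; returns a dict with "pixels" (400x640x3 uint8, blue, green, red), "fovy" (degrees; the focal length in pixels is half the picture's height over the tangent of half this angle, whatever the lens; pixels are square), "cx", "cy" (the principal point, pixels), "k1" (the pictures are not rectified: a ray, as slopes to the right and down, at radius r is drawn at 1 + k1 r^2 times it, then the intrinsics apply), "R" (3x3) and "t" (3): a world point X has camera coordinates R X + t. Camera axes: x right, y down, z forward; pixel columns grow to the right and rows downward; lengths in mm; the calibration is good to about 2 mm. A picture is of the moment at which its call begins. There is no depth.
- finish_job(): hands the job in, once; it reports no verdict.
The state is a dict: "t": time; "joint_pos": joint angles; "qvel": joint speeds; "joint_torque": joint torques, N m; "tcp_pos": TCP position; "tool_rot": TCP orientation; "force": force on the tool from outside, world axes, zero at the start; "moment": the same for the moment, N m; "gripper_width": opening from 0.0 (shut) to 1.0 (fully open).
Only numpy, scipy, OpenCV 4.12 (cv2) and the standard library are available. Lean on these libraries where they do the work, as an engineer would, in place of code of your own. Each camera call takes 0.05 s, during which the arm holds its last target. There are 200 camera calls.

## Working session

There is one attempt and no reset: what is moved stays moved. The work goes in short steps, Python scripts to look and compute and a tool call to move; the robot and the scene stay as the last step left them, time stands still between calls to the robot, and variables do not carry over. Pictures are saved under pics/ and viewed, about 12 in all and at most 16, crops included, and the job is handed in when it is done.

Besides the shell and the picture viewer there is one more tool, called after "Request:" by a JSON object that holds its "fn" and its "kwargs". send_rows: Moves the arm, as the interface text tells. Its arguments: {"type":"object","properties":{"commands":{"type":"array","items":{"type":"number"}},"force":{"type":"number"}},"required":["commands"]}

```bash
mkdir -p pics; ls; python3 - <<'E'
from cell import state,camera
import cv2,json
for k,v in state().items(): print(k,v)
for n in("top","side"):
    c=camera(n); cv2.imwrite(f"pics/{n}0.png",c["pixels"])
    print(n,{k:v for k,v in c.items() if k!="pixels"})
E
```

```text
pics
t 0.0
joint_pos [-1.19368635e+00  9.18571300e-02  1.23190089e+00  1.00175952e-05
  1.81979907e+00 -5.66559417e-02]
qvel [-0.00094087 -0.00015836 -0.00045704 -0.0012065  -0.00198086  0.00043658]
joint_torque [ 1.12955706e-03 -4.58730841e+01 -4.18019021e+01 -2.19569765e-04
  1.17219510e-02  9.80218147e-06]
tcp_pos [ 252.09410376 -544.15467043  230.14343499]
tool_rot [-9.70409140e-04  9.76572202e-01  2.15187754e-01 -1.51911620e-04]
force [ 0.12351374 -0.2405996   0.15522427]
moment [0.00495608 0.0367461  0.04251735]
gripper_width 1.0006009509377858
top {'fovy': 47.82952413985388, 'cx': 314.84947038729, 'cy': 205.5251400122844, 'k1': -0.12123171109578283, 'R': array([[ 0.0259977 , -0.99963387,  0.00749947],
       [-0.99520215, -0.02658883, -0.09415793],
       [ 0.09432286, -0.0050156 , -0.99552903]]), 't': array([ -23.13830543,  560.55443343, 1188.4359349 ])}
side {'fovy': 46.50276498725275, 'cx': 319.0233322601973, 'cy': 204.8293974582876, 'k1': -0.03258244990469226, 'R': array([[-0.86401458, -0.50330364, -0.01281614],
       [-0.25953329,  0.46706151, -0.84527866],
       [ 0.43141775, -0.72700687, -0.534172  ]]), 't': array([ 489.80963736,  196.66322382, 1333.06437089])}
```

View pics/top0.png

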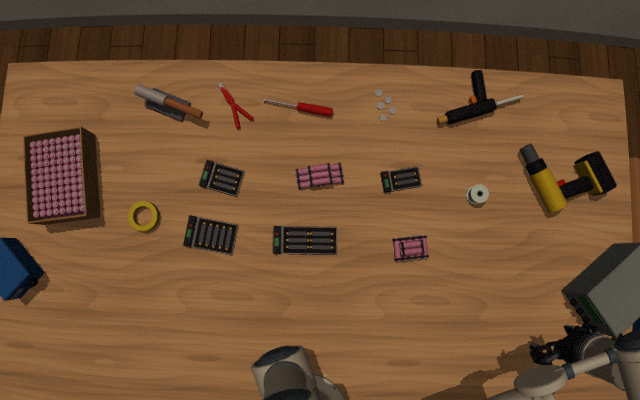

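View pics/side0.png

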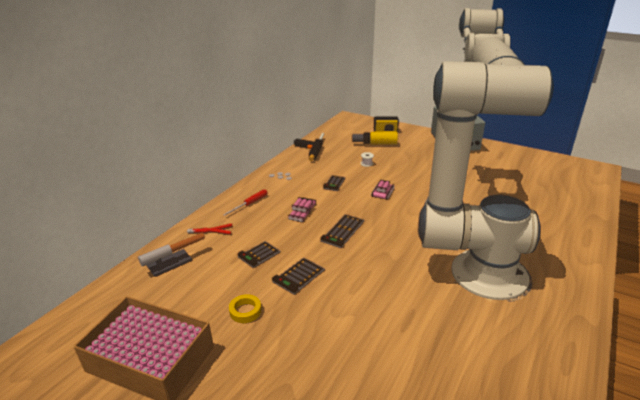

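```bash
python3 - <<'E'
import cv2,numpy as np
a=cv2.imread("pics/top0.png"); b=cv2.imread("pics/side0.png")
def c(i,x,y,s=6): return cv2.resize(i[y:y+48,x:x+66],None,fx=s,fy=s,interpolation=cv2.INTER_CUBIC)
z=np.vstack([np.hstack([c(a,287,152),c(a,377,224)]),np.hstack([c(a,192,155),c(a,370,157)])])
cv2.imwrite("pics/z0.png",z)
z=np.vstack([np.hstack([c(a,178,211),c(a,272,217)]),np.hstack([c(b,270,185),c(b,350,165)])])
cv2.imwrite("pics/z1.png",z)
E
```

```text
(no output)
```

View pics/z0.png

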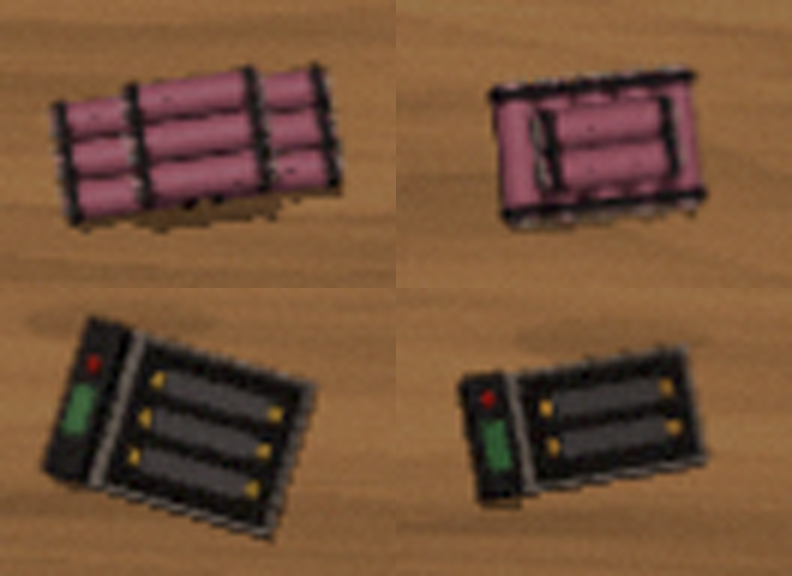

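View pics/z1.png

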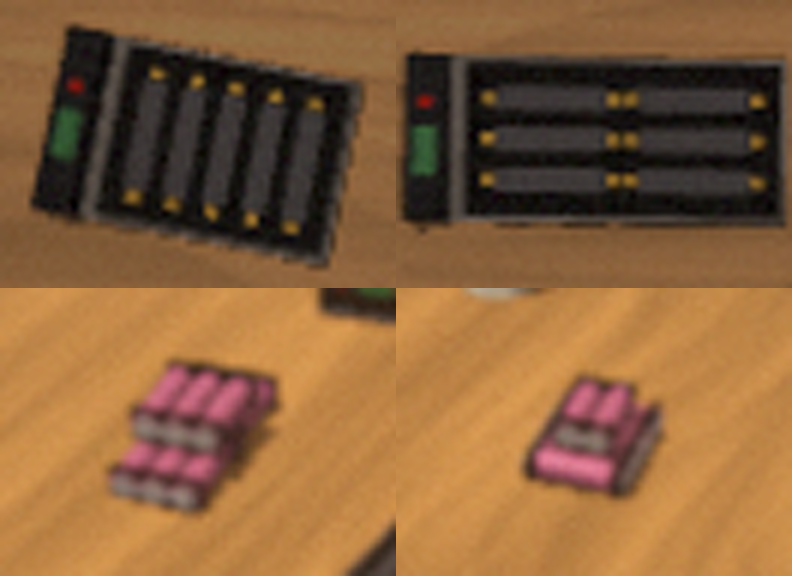

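```bash
cat > h.py <<'E'
import numpy as np, cv2
from scipy.spatial.transform import Rotation as Ro
def cast(c,uv,z):
    f=200/np.tan(np.radians(c["fovy"])/2)
    K=np.array([[f,0,c["cx"]],[0,f,c["cy"]],[0,0,1]])
    n=cv2.undistortPoints(np.float64(uv).reshape(-1,1,2),K,np.array([c["k1"],0,0,0.])).reshape(-1,2)
    d=np.c_[n,np.ones(len(n))]@c["R"]; o=-c["R"].T@c["t"]
    return (o+d*((z-o[2])/d[:,2])[:,None])[:,:2]
def rect(c,uv,z):
    """corners TL,TR,BR,BL in the top picture -> centre, long-direction angle (deg, world), length, width"""
    p=cast(c,uv,z); e=(p[0]-p[1]+p[3]-p[2])/2; w=(p[0]-p[3]+p[1]-p[2])/2
    return p.mean(0).round(1),np.degrees(np.arctan2(e[1],e[0])).round(1),np.linalg.norm(e).round(1),np.linalg.norm(w).round(1)
def go(x,y,z,phi):
    """shift (m) and turn (deg) in tool axes from the measured pose to x,y,z with tool x at angle phi, tool down"""
    from cell import state
    s=state(); q=s["tool_rot"]; R=Ro.from_quat([q[1],q[2],q[3],q[0]])
    a=np.radians(phi); T=Ro.from_matrix(np.array([[np.cos(a),np.sin(a),0],[np.sin(a),-np.cos(a),0],[0,0,-1]]).T)
    d=R.inv().apply(np.array([x,y,z])-s["tcp_pos"])/1000
    r=(R.inv()*T).as_rotvec(degrees=True)
    print("t",round(s["t"],2),"shift",d.round(4),"turn",r.round(2),"rows",round(max(np.linalg.norm(d)/.0417,np.linalg.norm(r)/7.16),1))
E
python3 - <<'E'
from h import *
from cell import camera
c=camera("top")
def t(o,l): return np.array(o)+(np.array(l)+.5)/6-.5
I=[("six",(287,152),[(52,103),(323,66),(341,188),(72,224)],19),
("three",(287,152),[(126,86),(254,68),(270,190),(143,210)],38),
("five",(377,224),[(98-0,88),(298,70),(310,198),(110,224)],19),
("two",(377,224),[(142,108),(276,94),(284,180),(150,194)],38),
("Pthree",(192,155),[(138,44),(316,94),(270,248),(94,196)],6),
("Ptwo",(370,157),[(112,86),(290,58),(310,172),(132,206)],6),
("Pfive",(178,211),[(122,36),(362,80),(328,266),(88,222)],6),
("Psix",(272,217),[(58,56),(388,60),(388,226),(60,224)],6)]
for n,o,l,z in I:
    l=[(x-396 if x>396 else x,y) for x,y in l]
    print(n,*rect(c,t(o,l),z))
E
```

```text
six [643.6 -18.8] 99.4 124.1 56.6
three [643.6 -19. ] 100.1 57.8 56.2
five [ 453.8 -270.8] 97.4 92.1 59.7
two [ 454.2 -270.6] 97.1 60.7 38.3
Pthree [630.6 240.2] 75.4 86.2 73.9
Ptwo [ 645.4 -256. ] 101.6 84.9 55.3
Pfive [472.7 262.5] 81.5 112.7 86.0
Psix [467.8   5.4] 91.0 149.3 75.7
```

```bash
python3 -c "
from h import *
go(454.2,-270.7,100,97.2)"
```

```text
t 0.15 shift [ 0.2983 -0.163   0.1307] turn [-7.000e-02 -6.000e-02 -7.234e+01] rows 10.1
```

Request:
{"fn": "send_rows", "kwargs": {"commands": [1, 0.03, -0.016, 0.013, 0, 0, -7, 1, 0.067, -0.037, 0.029, 0, 0, -14, 1, 0.104, -0.057, 0.046, 0, 0, -21, 1, 0.141, -0.077, 0.062, 0, 0, -28, 1, 0.178, -0.097, 0.078, 0, 0, -35, 1, 0.215, -0.117, 0.094, 0, 0, -42, 1, 0.252, -0.138, 0.11, 0, 0, -49, 1, 0.27, -0.148, 0.118, 0, 0, -55], "force": 40}}

```text
t: 0.82
tcp_pos: [434.7, -296.1, 113.0]
tool_rot: [-0.0, 0.765, 0.644, -0.0]
force: [1.3, -0.6, -0.7]
gripper_width: 1.0
```

```bash
python3 -c "
from h import *
go(454.2,-270.7,60,97.2)"
```

```text
t 0.82 shift [0.0284 0.0149 0.053 ] turn [ -0.    -0.   -17.01] rows 2.4
```

Request:
{"fn": "send_rows", "kwargs": {"commands": [1, 0.01, 0.005, 0.018, 0, 0, -5.5, 1, 0.02, 0.01, 0.036, 0, 0, -11, 1, 0.0284, 0.0149, 0.053, 0, 0, -17, 1, 0.0284, 0.0149, 0.053, 0, 0, -17, 1, 0.0284, 0.0149, 0.053, 0, 0, -17, 1, 0.0284, 0.0149, 0.053, 0, 0, -17, 1, 0.0284, 0.0149, 0.053, 0, 0, -17, 1, 0.0284, 0.0149, 0.053, 0, 0, -17]}}

```text
t: 1.48
tcp_pos: [454.0, -273.7, 62.4]
tool_rot: [0.001, 0.664, 0.747, 0.0]
force: [0.8, 0.1, -0.9]
gripper_width: 0.995
```

```bash
python3 - <<'E'
from h import *
from cell import camera
go(454.2,-270.7,20.5,97.2)
a=camera("top")["pixels"];b=camera("side")["pixels"]
k=lambda i,x,y:cv2.resize(i[y:y+90,x:x+100],None,fx=4,fy=4,interpolation=cv2.INTER_CUBIC)
cv2.imwrite("pics/a1.png",np.hstack([k(a,360,200),k(b,330,130)]))
E
```

```text
t 1.48 shift [0.003  0.0005 0.0419] turn [ 0.1   0.1  -0.48] rows 1.0
```

View pics/a1.png

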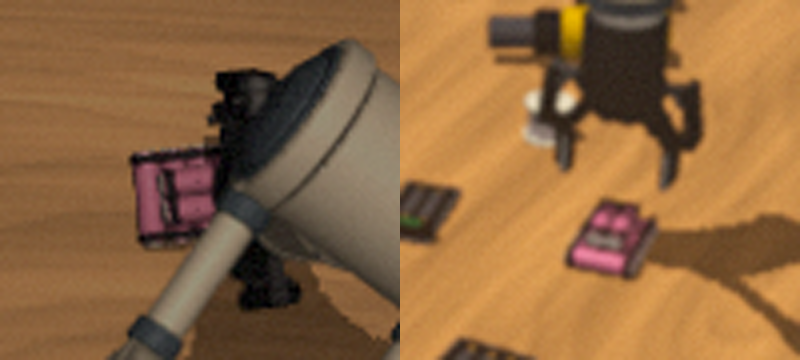

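Request:
{"fn": "send_rows", "kwargs": {"commands": [1, 0.001, 0.0, 0.01, 0, 0, 0, 1, 0.002, 0, 0.02, 0, 0, -0.5, 1, 0.003, 0.0005, 0.03, 0, 0, -0.5, 1, 0.003, 0.0005, 0.038, 0, 0, -0.5, 1, 0.003, 0.0005, 0.042, 0, 0, -0.5, 1, 0.003, 0.0005, 0.042, 0, 0, -0.5, 1, 0.003, 0.0005, 0.042, 0, 0, -0.5, 1, 0.003, 0.0005, 0.042, 0, 0, -0.5]}}

```text
t: 2.25
tcp_pos: [454.1, -269.7, 19.3]
tool_rot: [0.0, 0.66, 0.751, 0.0]
force: [-0.3, 0.3, 0.1]
gripper_width: 1.001
```

Request:
{"fn": "send_rows", "kwargs": {"commands": [-1, 0, 0, 0, 0, 0, 0, -1, 0, 0, 0, 0, 0, 0, -1, 0, 0, 0, 0, 0, 0, -1, 0, 0, 0, 0, 0, 0, -1, 0, 0, 0, 0, 0, 0, -1, 0, 0, 0, 0, 0, 0, -1, 0, 0, 0, 0, 0, 0, -1, 0, 0, 0, 0, 0, 0]}}

```text
t: 2.92
tcp_pos: [454.2, -269.8, 19.4]
tool_rot: [0.001, 0.66, 0.751, 0.0]
force: [-0.6, 1.2, 3.9]
gripper_width: 0.421
```

```bash
python3 - <<'E'
from h import *
from cell import camera
go(454.2,-270.7,20.5,97.2)
b=camera("side")["pixels"]
cv2.imwrite("pics/a2.png",cv2.resize(b[150:220,350:430],None,fx=7,fy=7,interpolation=cv2.INTER_CUBIC))
E
```

```text
t 2.92 shift [-0.0009 -0.0001 -0.0011] turn [0.04 0.04 0.15] rows 0.0
```

View pics/a2.png

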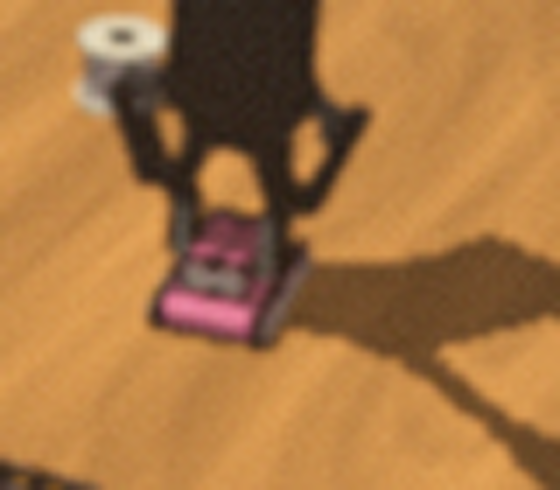

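Request:
{"fn": "send_rows", "kwargs": {"commands": [-1, 0, 0, -0.006, 0, 0, 0, -1, 0, 0, -0.014, 0, 0, 0, -1, 0, 0, -0.025, 0, 0, 0, -1, 0, 0, -0.035, 0, 0, 0, -1, 0, 0, -0.045, 0, 0, 0, -1, 0, 0, -0.05, 0, 0, 0, -1, 0, 0, -0.05, 0, 0, 0, -1, 0, 0, -0.05, 0, 0, 0]}}

```text
t: 3.63
tcp_pos: [454.1, -269.7, 69.4]
tool_rot: [0.0, 0.66, 0.751, 0.0]
force: [-0.4, 1.1, -0.8]
gripper_width: 0.418
```

```bash
python3 -c "
from h import *
go(645.4,-256,60,101.6)"
```

```text
t 3.63 shift [-0.0109  0.1915  0.0095] turn [ 0.04  0.04 -4.25] rows 4.6
```

Request:
{"fn": "send_rows", "kwargs": {"commands": [-1, -0.001, 0.015, 0, 0, 0, -1, -1, -0.003, 0.05, 0, 0, 0, -2, -1, -0.005, 0.088, 0.003, 0, 0, -3, -1, -0.008, 0.126, 0.006, 0, 0, -4, -1, -0.01, 0.16, 0.0095, 0, 0, -4.3, -1, -0.0109, 0.183, 0.0095, 0, 0, -4.3, -1, -0.0109, 0.1915, 0.0095, 0, 0, -4.3, -1, -0.0109, 0.1915, 0.0095, 0, 0, -4.3]}}

```text
t: 4.3
tcp_pos: [645.9, -255.0, 57.6]
tool_rot: [-0.001, 0.631, 0.776, -0.0]
force: [0.3, 0.1, -1.7]
gripper_width: 0.427
```

Request:
{"fn": "send_rows", "kwargs": {"commands": [-1, 0, 0, 0.01, 0, 0, 0, -1, 0, 0, 0.02, 0, 0, 0, -1, 0, 0, 0.03, 0, 0, 0, -1, 0, 0, 0.037, 0, 0, 0, -1, 0, 0, 0.043, 0, 0, 0, -1, 0, 0, 0.043, 0, 0, 0, -1, 0, 0, 0.043, 0, 0, 0, -1, 0, 0, 0.043, 0, 0, 0]}}

```text
t: 4.97
tcp_pos: [645.3, -256.0, 17.0]
tool_rot: [0.0, 0.632, 0.775, 0.0]
force: [-0.4, 0.4, -0.7]
gripper_width: 0.422
```

```bash
python3 -c "
from h import *
go(645.4,-256,7,101.6)"
```

```text
t 4.97 shift [0.     0.0001 0.01  ] turn [0.04 0.03 0.05] rows 0.2
```

Request:
{"fn": "send_rows", "kwargs": {"commands": [-1, 0, 0, 0.003, 0, 0, 0, -1, 0, 0, 0.006, 0, 0, 0, -1, 0, 0, 0.008, 0, 0, 0, -1, 0, 0, 0.0095, 0, 0, 0, -1, 0, 0, 0.0105, 0, 0, 0, -1, 0, 0, 0.0105, 0, 0, 0, -1, 0, 0, 0.0105, 0, 0, 0, -1, 0, 0, 0.0105, 0, 0, 0]}}

```text
t: 5.63
tcp_pos: [645.2, -255.8, 6.5]
tool_rot: [0.0, 0.632, 0.775, 0.0]
force: [-2.9, 1.1, 4.9]
gripper_width: 0.421
```

Request:
{"fn": "send_rows", "kwargs": {"commands": [-0.1, 0, 0, 0, 0, 0, 0, 0.0, 0, 0, 0, 0, 0, 0, 0.2, 0, 0, 0, 0, 0, 0, 0.6, 0, 0, 0, 0, 0, 0, 1, 0, 0, 0, 0, 0, 0, 1, 0, 0, 0, 0, 0, 0, 1, 0, 0, -0.01, 0, 0, 0, 1, 0, 0, -0.03, 0, 0, 0]}}

```text
t: 6.3
tcp_pos: [643.4, -255.1, 32.9]
tool_rot: [-0.003, 0.632, 0.775, -0.001]
force: [0.3, 0.7, -0.4]
gripper_width: 1.003
```

```bash
python3 -c "
from h import *
go(453.8,-270.8,80,97.4)"
```

```text
t 6.3 shift [ 0.0231 -0.1891 -0.046 ] turn [-0.29 -0.2   4.26] rows 4.7
```

Contact was at 4.9 N. Rise, go to the five-cell pack, and look.

Request:
{"fn": "send_rows", "kwargs": {"commands": [1, 0, 0, -0.03, 0, 0, 0, 1, 0.003, -0.03, -0.046, 0, 0, 1, 1, 0.008, -0.065, -0.046, 0, 0, 2, 1, 0.013, -0.1, -0.046, 0, 0, 3, 1, 0.017, -0.135, -0.046, 0, 0, 4.3, 1, 0.02, -0.165, -0.046, 0, 0, 4.3, 1, 0.0231, -0.185, -0.046, 0, 0, 4.3, 1, 0.0231, -0.1891, -0.046, 0, 0, 4.3]}}

```text
t: 6.97
tcp_pos: [452.9, -271.9, 83.1]
tool_rot: [0.0, 0.661, 0.75, -0.0]
force: [-0.3, -0.1, -0.5]
gripper_width: 1.001
```

```bash
python3 - <<'E'
from h import *
from cell import camera
a=camera("top")["pixels"];b=camera("side")["pixels"]
k=lambda i,x,y:cv2.resize(i[y:y+100,x:x+100],None,fx=4,fy=4,interpolation=cv2.INTER_CUBIC)
cv2.imwrite("pics/a3.png",np.hstack([k(a,360,160),k(b,310,120)]))
go(453.8,-270.8,30,97.4)
E
```

```text
t 7.07 shift [ 0.0014 -0.0014  0.0531] turn [ 0.1   0.08 -0.12] rows 1.3
```

View pics/a3.png

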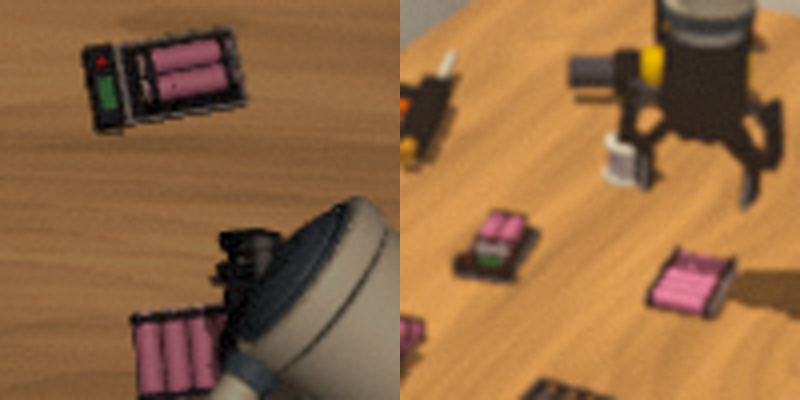

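Request:
{"fn": "send_rows", "kwargs": {"commands": [1, 0.001, -0.001, 0.015, 0, 0, 0, 1, 0.0014, -0.0014, 0.035, 0, 0, 0, 1, 0.0014, -0.0014, 0.052, 0, 0, 0, 1, 0.0014, -0.0014, 0.066, 0, 0, 0, 1, 0.0014, -0.0014, 0.076, 0, 0, 0, 1, 0.0014, -0.0014, 0.083, 0, 0, 0, 1, 0.0014, -0.0014, 0.084, 0, 0, 0, 1, 0.0014, -0.0014, 0.084, 0, 0, 0]}}

```text
t: 7.73
tcp_pos: [454.2, -270.2, -2.1]
tool_rot: [-0.0, 0.66, 0.751, 0.0]
force: [-0.3, 0.1, 0.1]
gripper_width: 0.998
```

Request:
{"fn": "send_rows", "kwargs": {"commands": [-1, 0, 0, 0, 0, 0, 0, -1, 0, 0, 0, 0, 0, 0, -1, 0, 0, 0, 0, 0, 0, -1, 0, 0, 0, 0, 0, 0, -1, 0, 0, 0, 0, 0, 0, -1, 0, 0, 0, 0, 0, 0, -1, 0, 0, 0, 0, 0, 0, -1, 0, 0, 0, 0, 0, 0], "force": 50}}

```text
t: 8.4
tcp_pos: [454.6, -270.8, -0.5]
tool_rot: [0.001, 0.66, 0.751, 0.0]
force: [-0.9, -0.3, 6.3]
gripper_width: 0.742
```

Request:
{"fn": "send_rows", "kwargs": {"commands": [-1, 0, 0, -0.006, 0, 0, 0, -1, 0, 0, -0.014, 0, 0, 0, -1, 0, 0, -0.025, 0, 0, 0, -1, 0, 0, -0.04, 0, 0, 0, -1, 0, 0, -0.055, 0, 0, 0, -1, 0, 0, -0.065, 0, 0, 0, -1, 0, 0, -0.07, 0, 0, 0, -1, 0, 0, -0.07, 0, 0, 0]}}

```text
t: 9.07
tcp_pos: [454.4, -270.7, 69.7]
tool_rot: [0.001, 0.66, 0.751, 0.0]
force: [0.2, 0.0, -1.3]
gripper_width: 0.747
```

```bash
python3 -c "
from h import *
go(472.7,262.5,60,81.5)"
```

```text
t 9.07 shift [0.5265 0.0864 0.0089] turn [ 0.14  0.09 15.86] rows 12.8
```

Request:
{"fn": "send_rows", "kwargs": {"commands": [-1, 0.015, 0.002, 0, 0, 0, 1, -1, 0.045, 0.007, 0, 0, 0, 2, -1, 0.08, 0.013, 0, 0, 0, 3, -1, 0.117, 0.019, 0, 0, 0, 4, -1, 0.155, 0.025, 0, 0, 0, 6, -1, 0.193, 0.031, 0, 0, 0, 7, -1, 0.231, 0.038, 0, 0, 0, 8, -1, 0.269, 0.044, 0, 0, 0, 9]}}

```text
t: 9.73
tcp_pos: [462.1, 4.0, 67.0]
tool_rot: [-0.0, 0.718, 0.696, -0.0]
force: [0.9, -0.3, -2.4]
gripper_width: 0.745
```

```bash
python3 -c "
from h import *
go(472.7,262.5,60,81.5)"
```

```text
t 9.73 shift [0.2587 0.0028 0.007 ] turn [-0.06 -0.    6.78] rows 6.2
```

Request:
{"fn": "send_rows", "kwargs": {"commands": [-1, 0.035, 0, 0, 0, 0, 1, -1, 0.073, 0.001, 0, 0, 0, 3, -1, 0.11, 0.001, 0.002, 0, 0, 4, -1, 0.148, 0.002, 0.003, 0, 0, 5, -1, 0.185, 0.002, 0.005, 0, 0, 6, -1, 0.22, 0.003, 0.007, 0, 0, 6.8, -1, 0.243, 0.003, 0.007, 0, 0, 6.8, -1, 0.25, 0.003, 0.007, 0, 0, 6.8]}}

```text
t: 10.4
tcp_pos: [471.9, 255.2, 59.4]
tool_rot: [-0.001, 0.756, 0.654, -0.001]
force: [-0.2, -1.3, -2.5]
gripper_width: 0.744
```

```bash
python3 -c "
from h import *
go(472.7,262.5,15,81.5)"
```

```text
t 10.4 shift [ 0.0073 -0.0002  0.0444] turn [-0.13 -0.01  0.25] rows 1.1
```

Request:
{"fn": "send_rows", "kwargs": {"commands": [-1, 0.002, 0, 0.01, 0, 0, 0, -1, 0.004, 0, 0.02, 0, 0, 0, -1, 0.005, 0, 0.03, 0, 0, 0, -1, 0.005, 0, 0.038, 0, 0, 0, -1, 0.005, 0, 0.0435, 0, 0, 0, -1, 0.005, 0, 0.0435, 0, 0, 0, -1, 0.005, 0, 0.0435, 0, 0, 0, -1, 0.005, 0, 0.0435, 0, 0, 0]}}

```text
t: 11.07
tcp_pos: [474.3, 256.7, 17.9]
tool_rot: [0.0, 0.757, 0.653, 0.0]
force: [0.4, 0.1, -2.4]
gripper_width: 0.746
```

```bash
python3 -c "
from h import *
go(472.7,262.5,5.5,81.5)"
```

```text
t 11.07 shift [ 0.0055 -0.0024  0.0124] turn [ 0.05 -0.03  0.02] rows 0.3
```

Request:
{"fn": "send_rows", "kwargs": {"commands": [-1, 0.003, -0.001, 0.002, 0, 0, 0, -1, 0.0055, -0.002, 0.004, 0, 0, 0, -1, 0.0055, -0.002, 0.007, 0, 0, 0, -1, 0.0055, -0.002, 0.0095, 0, 0, 0, -1, 0.0055, -0.002, 0.0115, 0, 0, 0, -1, 0.0055, -0.002, 0.012, 0, 0, 0, -1, 0.0055, -0.002, 0.012, 0, 0, 0, -1, 0.0055, -0.002, 0.012, 0, 0, 0]}}

```text
t: 11.73
tcp_pos: [472.7, 262.8, 5.5]
tool_rot: [-0.0, 0.757, 0.653, 0.0]
force: [-1.6, -0.1, -0.8]
gripper_width: 0.746
```

Request:
{"fn": "send_rows", "kwargs": {"commands": [0.52, 0, 0, 0, 0, 0, 0, 0.56, 0, 0, 0, 0, 0, 0, 0.65, 0, 0, 0, 0, 0, 0, 0.8, 0, 0, 0, 0, 0, 0, 1, 0, 0, 0, 0, 0, 0, 1, 0, 0, 0, 0, 0, 0, 1, 0, 0, -0.01, 0, 0, 0, 1, 0, 0, -0.03, 0, 0, 0]}}

```text
t: 12.4
tcp_pos: [471.0, 261.9, 33.3]
tool_rot: [-0.001, 0.757, 0.653, -0.003]
force: [-0.9, -0.4, 0.2]
gripper_width: 1.0
```

```bash
python3 -c "
from h import *
go(643.6,-18.8,90,99.7)"
```

```text
t 12.4 shift [-0.2524  0.2117 -0.0569] turn [ -0.28   0.13 -18.15] rows 8.0
```

Up first, then across to the six/three pile.

Request:
{"fn": "send_rows", "kwargs": {"commands": [1, 0, 0, -0.03, 0, 0, 0, 1, -0.015, 0.013, -0.057, 0, 0, -2, 1, -0.043, 0.036, -0.057, 0, 0, -5, 1, -0.072, 0.06, -0.057, 0, 0, -8, 1, -0.102, 0.085, -0.057, 0, 0, -10, 1, -0.132, 0.11, -0.057, 0, 0, -12, 1, -0.162, 0.135, -0.057, 0, 0, -14, 1, -0.19, 0.159, -0.057, 0, 0, -16]}}

```text
t: 13.07
tcp_pos: [603.0, 49.4, 93.5]
tool_rot: [0.0, 0.658, 0.753, 0.0]
force: [0.8, -0.6, 0.4]
gripper_width: 1.001
```

```bash
python3 -c "
from h import *
go(643.6,-18.8,70,99.7)"
```

```text
t 13.07 shift [-0.073   0.0311  0.0236] turn [ 0.07  0.02 -2.06] rows 2.0
```

Request:
{"fn": "send_rows", "kwargs": {"commands": [1, -0.025, 0.011, 0.008, 0, 0, -1, 1, -0.05, 0.022, 0.016, 0, 0, -2, 1, -0.065, 0.028, 0.02, 0, 0, -2, 1, -0.065, 0.028, 0.022, 0, 0, -2, 1, -0.065, 0.028, 0.022, 0, 0, -2, 1, -0.065, 0.028, 0.022, 0, 0, -2, 1, -0.065, 0.028, 0.022, 0, 0, -2, 1, -0.065, 0.028, 0.022, 0, 0, -2]}}

```text
t: 13.73
tcp_pos: [638.3, -8.0, 71.3]
tool_rot: [0.0, 0.645, 0.764, 0.0]
force: [-0.3, -0.4, 0.1]
gripper_width: 0.996
```

```bash
python3 - <<'E'
from h import *
from cell import camera
a=camera("top")["pixels"];b=camera("side")["pixels"]
k=lambda i,x,y:cv2.resize(i[y:y+100,x:x+100],None,fx=4,fy=4,interpolation=cv2.INTER_CUBIC)
cv2.imwrite("pics/a4.png",np.hstack([k(a,170,170),k(b,245,140)]))
go(643.6,-18.8,21.5,99.7)
E
```

```text
t 13.83 shift [-0.0112  0.0034  0.0495] turn [ 0.05  0.   -0.07] rows 1.2
```

View pics/a4.png

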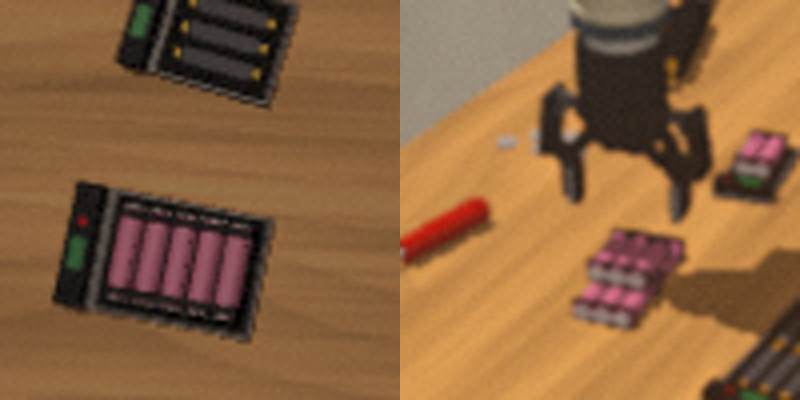

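Request:
{"fn": "send_rows", "kwargs": {"commands": [1, -0.004, 0.001, 0.005, 0, 0, 0, 1, -0.008, 0.002, 0.015, 0, 0, 0, 1, -0.011, 0.0034, 0.026, 0, 0, 0, 1, -0.011, 0.0034, 0.036, 0, 0, 0, 1, -0.011, 0.0034, 0.044, 0, 0, 0, 1, -0.011, 0.0034, 0.0485, 0, 0, 0, 1, -0.011, 0.0034, 0.0485, 0, 0, 0, 1, -0.011, 0.0034, 0.0485, 0, 0, 0]}}

```text
t: 14.5
tcp_pos: [643.3, -19.6, 21.4]
tool_rot: [-0.0, 0.646, 0.764, -0.0]
force: [0.3, 0.2, 0.1]
gripper_width: 1.0
```

```bash
python3 -c "
from h import *
go(643.6,-18.8,21.5,99.7)"
```

```text
t 14.5 shift [ 0.0007  0.0004 -0.0001] turn [-0.05 -0.02 -0.14] rows 0.0
```

Request:
{"fn": "send_rows", "kwargs": {"commands": [-1, 0, 0, 0, 0, 0, 0, -1, 0, 0, 0, 0, 0, 0, -1, 0, 0, 0, 0, 0, 0, -1, 0, 0, 0, 0, 0, 0, -1, 0, 0, 0, 0, 0, 0, -1, 0, 0, 0, 0, 0, 0, -1, 0, 0, 0, 0, 0, 0, -1, 0, 0, 0, 0, 0, 0]}}

```text
t: 15.17
tcp_pos: [644.3, -19.7, 23.2]
tool_rot: [0.001, 0.646, 0.764, 0.001]
force: [-0.2, 0.8, 5.5]
gripper_width: 0.634
```

Request:
{"fn": "send_rows", "kwargs": {"commands": [-1, 0, 0, -0.003, 0, 0, 0, -1, 0, 0, -0.008, 0, 0, 0, -1, 0, 0, -0.015, 0, 0, 0, -1, 0, 0, -0.023, 0, 0, 0, -1, 0, 0, -0.032, 0, 0, 0, -1, 0, 0, -0.04, 0, 0, 0, -1, 0, 0, -0.045, 0, 0, 0, -1, 0, 0, -0.045, 0, 0, 0]}}

```text
t: 15.83
tcp_pos: [644.5, -19.7, 69.3]
tool_rot: [0.001, 0.646, 0.764, 0.001]
force: [-0.0, 0.7, -1.3]
gripper_width: 0.632
```

```bash
python3 - <<'E'
from h import *
from cell import camera
b=camera("side")["pixels"]
cv2.imwrite("pics/a5.png",cv2.resize(b[150:230,260:340],None,fx=6,fy=6,interpolation=cv2.INTER_CUBIC))
go(630.6,240.2,60,75.4)
E
```

```text
t 15.88 shift [0.2586 0.0298 0.0081] turn [ 0.12  0.   24.15] rows 6.2
```

View pics/a5.png

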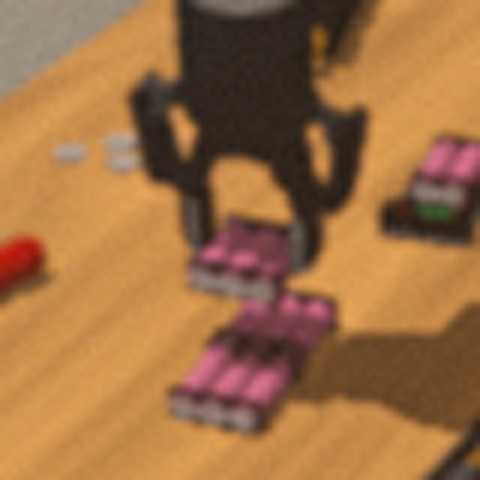

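Request:
{"fn": "send_rows", "kwargs": {"commands": [-1, 0.012, 0.001, 0, 0, 0, 2, -1, 0.04, 0.005, 0, 0, 0, 6, -1, 0.075, 0.009, 0, 0, 0, 10, -1, 0.112, 0.013, 0.002, 0, 0, 14, -1, 0.15, 0.017, 0.004, 0, 0, 18, -1, 0.187, 0.022, 0.006, 0, 0, 21, -1, 0.22, 0.026, 0.008, 0, 0, 24, -1, 0.24, 0.028, 0.008, 0, 0, 24, 0]}}

```text
$.commands: bad value
```

Extra number at the end; resend.

Request:
{"fn": "send_rows", "kwargs": {"commands": [-1, 0.012, 0.001, 0, 0, 0, 2, -1, 0.04, 0.005, 0, 0, 0, 6, -1, 0.075, 0.009, 0, 0, 0, 10, -1, 0.112, 0.013, 0.002, 0, 0, 14, -1, 0.15, 0.017, 0.004, 0, 0, 18, -1, 0.187, 0.022, 0.006, 0, 0, 21, -1, 0.22, 0.026, 0.008, 0, 0, 24, -1, 0.24, 0.028, 0.008, 0, 0, 24]}}

```text
t: 16.55
tcp_pos: [630.0, 225.4, 57.5]
tool_rot: [-0.001, 0.79, 0.613, -0.001]
force: [-0.2, 0.3, -1.6]
gripper_width: 0.635
```

```bash
python3 -c "
from h import *
go(630.6,240.2,40,75.4)"
```

```text
t 16.55 shift [ 0.0145 -0.0031  0.0175] turn [-0.12 -0.02  0.14] rows 0.6
```

Request:
{"fn": "send_rows", "kwargs": {"commands": [-1, 0.006, -0.001, 0.005, 0, 0, 0, -1, 0.012, -0.002, 0.01, 0, 0, 0, -1, 0.012, -0.002, 0.015, 0, 0, 0, -1, 0.012, -0.002, 0.0175, 0, 0, 0, -1, 0.012, -0.002, 0.0175, 0, 0, 0, -1, 0.012, -0.002, 0.0175, 0, 0, 0, -1, 0.012, -0.002, 0.0175, 0, 0, 0, -1, 0.012, -0.002, 0.0175, 0, 0, 0]}}

```text
t: 17.22
tcp_pos: [632.8, 233.1, 41.9]
tool_rot: [0.0, 0.791, 0.612, 0.0]
force: [-0.5, -0.3, -1.0]
gripper_width: 0.633
```

```bash
python3 -c "
from h import *
go(630.6,240.2,10,75.4)"
```

```text
t 17.22 shift [ 0.0063 -0.0039  0.0319] turn [ 0.04 -0.02  0.1 ] rows 0.8
```

Request:
{"fn": "send_rows", "kwargs": {"commands": [-1, 0.003, -0.002, 0.007, 0, 0, 0, -1, 0.006, -0.0035, 0.014, 0, 0, 0, -1, 0.006, -0.0035, 0.021, 0, 0, 0, -1, 0.006, -0.0035, 0.026, 0, 0, 0, -1, 0.006, -0.0035, 0.029, 0, 0, 0, -1, 0.006, -0.0035, 0.031, 0, 0, 0, -1, 0.006, -0.0035, 0.032, 0, 0, 0, -1, 0.006, -0.0035, 0.032, 0, 0, 0]}}

```text
t: 17.88
tcp_pos: [630.6, 240.6, 10.2]
tool_rot: [0.0, 0.79, 0.613, 0.0]
force: [-3.0, -0.1, 2.6]
gripper_width: 0.636
```

Contact reached; release.

Request:
{"fn": "send_rows", "kwargs": {"commands": [0.3, 0, 0, 0, 0, 0, 0, 0.34, 0, 0, 0, 0, 0, 0, 0.45, 0, 0, 0, 0, 0, 0, 0.7, 0, 0, 0, 0, 0, 0, 1, 0, 0, 0, 0, 0, 0, 1, 0, 0, 0, 0, 0, 0, 1, 0, 0, -0.01, 0, 0, 0, 1, 0, 0, -0.03, 0, 0, 0]}}

```text
t: 18.55
tcp_pos: [628.6, 239.9, 36.6]
tool_rot: [-0.001, 0.79, 0.613, -0.003]
force: [0.9, 0.2, -0.1]
gripper_width: 1.001
```

```bash
python3 - <<'E'
from h import *
from cell import camera
c=camera("top")
cv2.imwrite("pics/a6.png",cv2.resize(c["pixels"][150:200,280:360],None,fx=8,fy=8,interpolation=cv2.INTER_CUBIC))
go(643.6,-18.8,60,99.4)
E
```

```text
t 18.6 shift [-0.2484  0.0764 -0.0162] turn [  0.2   -0.07 -23.85] rows 6.2
```

View pics/a6.png

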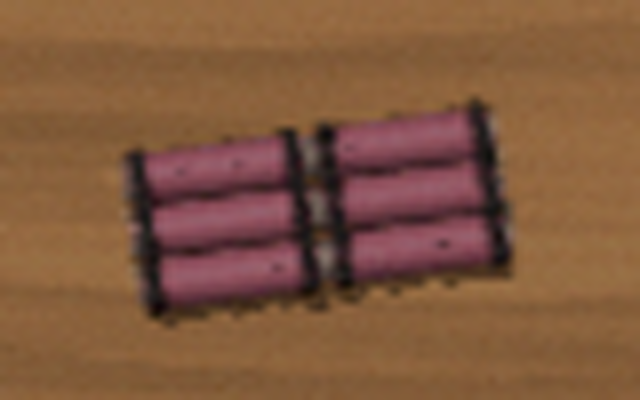

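Request:
{"fn": "send_rows", "kwargs": {"commands": [1, 0, 0, -0.03, 0, 0, 0, 1, -0.02, 0.006, -0.045, 0, 0, -3, 1, -0.055, 0.017, -0.045, 0, 0, -8, 1, -0.092, 0.028, -0.045, 0, 0, -13, 1, -0.13, 0.04, -0.04, 0, 0, -18, 1, -0.168, 0.052, -0.035, 0, 0, -21, 1, -0.205, 0.063, -0.03, 0, 0, -24, 1, -0.23, 0.071, -0.02, 0, 0, -24]}}

```text
t: 19.27
tcp_pos: [642.7, -3.6, 61.3]
tool_rot: [0.002, 0.645, 0.764, 0.001]
force: [-0.4, 0.3, -0.4]
gripper_width: 1.001
```

```bash
python3 -c "
from h import *
go(643.6,-18.8,40,99.4)"
```

```text
t 19.27 shift [-0.0151 -0.0017  0.0213] turn [0.19 0.11 0.2 ] rows 0.6
```

Request:
{"fn": "send_rows", "kwargs": {"commands": [1, -0.006, -0.001, 0.005, 0, 0, 0, 1, -0.012, -0.001, 0.012, 0, 0, 0, 1, -0.013, -0.0015, 0.02, 0, 0, 0, 1, -0.013, -0.0015, 0.02, 0, 0, 0, 1, -0.013, -0.0015, 0.02, 0, 0, 0, 1, -0.013, -0.0015, 0.02, 0, 0, 0, 1, -0.013, -0.0015, 0.02, 0, 0, 0, 1, -0.013, -0.0015, 0.02, 0, 0, 0]}}

```text
t: 19.93
tcp_pos: [642.9, -12.2, 40.1]
tool_rot: [0.0, 0.645, 0.764, 0.0]
force: [-0.0, 0.5, 0.7]
gripper_width: 1.002
```

```bash
python3 -c "
from h import *
go(643.6,-18.8,0,99.4)"
```

```text
t 19.93 shift [-0.0066 -0.0005  0.0401] turn [0.06 0.01 0.22] rows 1.0
```

Request:
{"fn": "send_rows", "kwargs": {"commands": [1, -0.003, 0, 0.008, 0, 0, 0, 1, -0.0066, -0.0005, 0.017, 0, 0, 0, 1, -0.0066, -0.0005, 0.026, 0, 0, 0, 1, -0.0066, -0.0005, 0.034, 0, 0, 0, 1, -0.0066, -0.0005, 0.039, 0, 0, 0, 1, -0.0066, -0.0005, 0.039, 0, 0, 0, 1, -0.0066, -0.0005, 0.039, 0, 0, 0, 1, -0.0066, -0.0005, 0.039, 0, 0, 0]}}

```text
t: 20.6
tcp_pos: [643.4, -19.6, 0.7]
tool_rot: [0.0, 0.646, 0.764, 0.0]
force: [0.5, 0.9, 0.0]
gripper_width: 1.0
```

Request:
{"fn": "send_rows", "kwargs": {"commands": [-1, 0, 0, 0, 0, 0, 0, -1, 0, 0, 0, 0, 0, 0, -1, 0, 0, 0, 0, 0, 0, -1, 0, 0, 0, 0, 0, 0, -1, 0, 0, 0, 0, 0, 0, -1, 0, 0, 0, 0, 0, 0, -1, 0, 0, 0, 0, 0, 0, -1, 0, 0, 0, 0, 0, 0], "force": 60}}

```text
t: 21.27
tcp_pos: [643.8, -19.6, 1.5]
tool_rot: [0.001, 0.646, 0.764, 0.001]
force: [0.8, 0.4, 6.0]
gripper_width: 0.632
```

Request:
{"fn": "send_rows", "kwargs": {"commands": [-1, 0, 0, -0.003, 0, 0, 0, -1, 0, 0, -0.008, 0, 0, 0, -1, 0, 0, -0.017, 0, 0, 0, -1, 0, 0, -0.028, 0, 0, 0, -1, 0, 0, -0.04, 0, 0, 0, -1, 0, 0, -0.05, 0, 0, 0, -1, 0, 0, -0.055, 0, 0, 0, -1, 0, 0, -0.055, 0, 0, 0]}}

```text
t: 21.93
tcp_pos: [644.4, -19.7, 58.3]
tool_rot: [0.002, 0.646, 0.764, 0.001]
force: [-0.5, 0.1, -2.7]
gripper_width: 0.631
```

```bash
python3 -c "
from h import *
go(467.8,5.4,45,91)"
```

```text
t 21.93 shift [ 0.0541 -0.17    0.0125] turn [0.23 0.04 8.56] rows 4.3
```

Request:
{"fn": "send_rows", "kwargs": {"commands": [-1, 0.003, -0.01, 0, 0, 0, 1, -1, 0.011, -0.035, 0, 0, 0, 2, -1, 0.022, -0.07, 0, 0, 0, 4, -1, 0.033, -0.105, 0.003, 0, 0, 6, -1, 0.043, -0.135, 0.006, 0, 0, 8, -1, 0.05, -0.157, 0.01, 0, 0, 8.5, -1, 0.054, -0.168, 0.012, 0, 0, 8.5, -1, 0.054, -0.168, 0.012, 0, 0, 8.5]}}

```text
t: 22.6
tcp_pos: [465.9, 6.2, 42.3]
tool_rot: [-0.001, 0.7, 0.714, -0.001]
force: [0.8, -0.2, -2.8]
gripper_width: 0.63
```

Request:
{"fn": "send_rows", "kwargs": {"commands": [-1, 0, 0, 0.005, 0, 0, 0, -1, 0, 0, 0.01, 0, 0, 0, -1, 0, 0, 0.016, 0, 0, 0, -1, 0, 0, 0.022, 0, 0, 0, -1, 0, 0, 0.025, 0, 0, 0, -1, 0, 0, 0.025, 0, 0, 0, -1, 0, 0, 0.025, 0, 0, 0, -1, 0, 0, 0.025, 0, 0, 0]}}

```text
t: 23.27
tcp_pos: [468.8, 5.7, 18.5]
tool_rot: [0.0, 0.701, 0.714, 0.0]
force: [-1.1, 0.0, -2.5]
gripper_width: 0.627
```

```bash
python3 -c "
from h import *
go(467.8,5.4,7.5,91)"
```

```text
t 23.27 shift [-0.0003 -0.001   0.011 ] turn [0.01 0.   0.05] rows 0.3
```

Request:
{"fn": "send_rows", "kwargs": {"commands": [-1, 0, -0.001, 0.003, 0, 0, 0, -1, 0, -0.001, 0.005, 0, 0, 0, -1, 0, -0.001, 0.007, 0, 0, 0, -1, 0, -0.001, 0.009, 0, 0, 0, -1, 0, -0.001, 0.0105, 0, 0, 0, -1, 0, -0.001, 0.0115, 0, 0, 0, -1, 0, -0.001, 0.0115, 0, 0, 0, -1, 0, -0.001, 0.0115, 0, 0, 0]}}

```text
t: 23.93
tcp_pos: [467.5, 5.7, 7.5]
tool_rot: [0.0, 0.701, 0.714, 0.0]
force: [-3.8, 0.2, 4.3]
gripper_width: 0.631
```

Request:
{"fn": "send_rows", "kwargs": {"commands": [0.28, 0, 0, 0, 0, 0, 0, 0.34, 0, 0, 0, 0, 0, 0, 0.45, 0, 0, 0, 0, 0, 0, 0.7, 0, 0, 0, 0, 0, 0, 1, 0, 0, 0, 0, 0, 0, 1, 0, 0, 0, 0, 0, 0, 1, 0, 0, -0.01, 0, 0, 0, 1, 0, 0, -0.03, 0, 0, 0]}}

```text
t: 24.6
tcp_pos: [465.7, 5.8, 35.0]
tool_rot: [-0.002, 0.701, 0.714, -0.002]
force: [-0.2, -0.4, 0.5]
gripper_width: 1.003
```

```bash
python3 -c "
from h import *
go(420,-230,180,91)"
```

```text
t 24.6 shift [-0.2349 -0.0508 -0.1448] turn [-0.3  -0.03  0.06] rows 6.7
```

Request:
{"fn": "send_rows", "kwargs": {"commands": [1, 0, 0, -0.035, 0, 0, 0, 1, 0, 0, -0.07, 0, 0, 0, 1, -0.03, -0.005, -0.095, 0, 0, 0, 1, -0.065, -0.012, -0.11, 0, 0, 0, 1, -0.1, -0.02, -0.12, 0, 0, 0, 1, -0.14, -0.03, -0.13, 0, 0, 0, 1, -0.18, -0.04, -0.14, 0, 0, 0, 1, -0.21, -0.045, -0.145, 0, 0, 0]}}

```text
t: 25.27
tcp_pos: [425.6, -207.6, 184.5]
tool_rot: [0.002, 0.701, 0.713, 0.0]
force: [1.4, 0.1, 0.2]
gripper_width: 0.999
```

Request:
{"fn": "send_rows", "kwargs": {"commands": [1, -0.01, 0, 0, 0, 0, 0, 1, -0.01, 0, 0, 0, 0, 0, 1, -0.01, 0, 0, 0, 0, 0, 1, -0.01, 0, 0, 0, 0, 0, 1, -0.01, 0, 0, 0, 0, 0, 1, -0.01, 0, 0, 0, 0, 0, 1, -0.01, 0, 0, 0, 0, 0, 1, -0.01, 0, 0, 0, 0, 0]}}

```text
t: 25.93
tcp_pos: [426.8, -214.4, 181.9]
tool_rot: [-0.0, 0.7, 0.714, 0.0]
force: [-0.3, -0.5, 0.6]
gripper_width: 1.002
```

```bash
python3 - <<'E'
from h import *
from cell import camera
c=camera("top"); a=c["pixels"]; s=camera("side")["pixels"]; cv2.imwrite("pics/end.png",a)
k=lambda i,x,y:cv2.resize(i[y:y+48,x:x+66],None,fx=6,fy=6,interpolation=cv2.INTER_CUBIC)
cv2.imwrite("pics/e1.png",np.vstack([np.hstack([k(a,192,155),k(a,370,157)]),np.hstack([k(a,178,211),k(a,272,217)])]))
cv2.imwrite("pics/e2.png",cv2.resize(s[130:330,220:420],None,fx=3,fy=3,interpolation=cv2.INTER_CUBIC))
g=a.astype(int); m=((g[...,2]-g[...,1]>25)&(g[...,0]-g[...,1]>5)).astype(np.uint8)
m=cv2.morphologyEx(m,cv2.MORPH_CLOSE,np.ones((5,5)))
P={"three":(630.6,240.2,75.4),"two":(645.4,-256,101.6),"five":(472.7,262.5,81.5),"six":(467.8,5.4,91)}
for q in cv2.findContours(m,0,2)[0]:
    if cv2.contourArea(q)<100: continue
    r=cv2.minAreaRect(q); p=cast(c,cv2.boxPoints(r),25).mean(0)
    for n,(x,y,f) in P.items():
        d=p-[x,y]
        if np.linalg.norm(d)<50:
            t=np.radians(f); print(n,"plate y err",d@[np.cos(t),np.sin(t)],"x err",d@[np.sin(t),-np.cos(t)],r[2])
E
```

```text
six plate y err -31.325514544790217 x err 1.7648192833642855 90.0
six plate y err 34.34416873897287 x err 1.1759844710856984 90.0
five plate y err -1.7234144998937175 x err 4.45328343723656 10.12467098236084
two plate y err 1.2584520499934204 x err 1.0402288787946004 78.69007110595703
three plate y err 1.0072303654231949 x err 1.3106462025091892 16.699243545532227
```

View pics/e1.png

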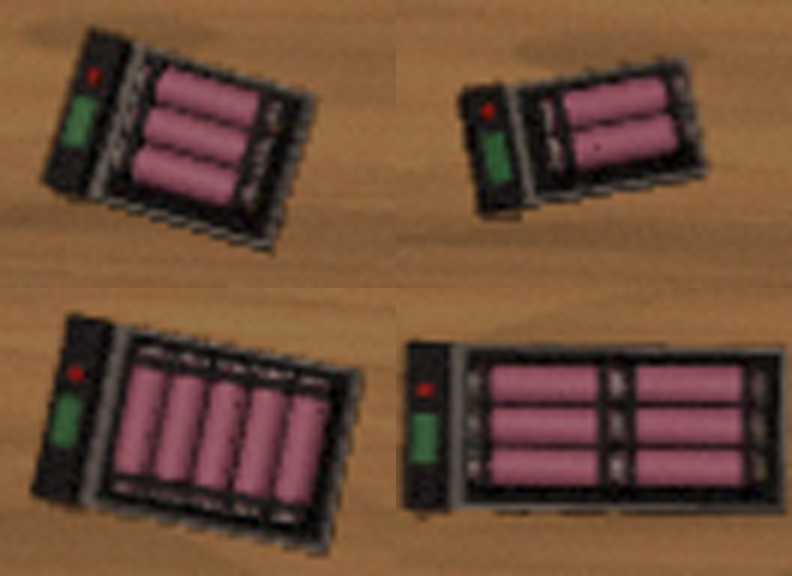

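View pics/e2.png

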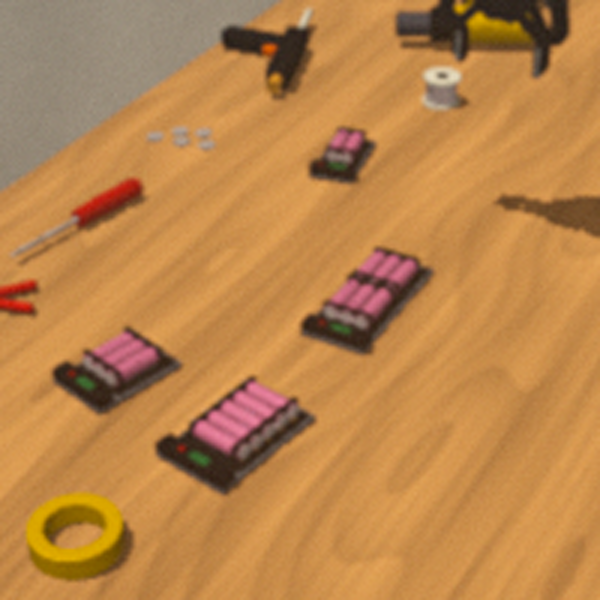

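All four packs lie flat and square on their plates with centre errors of at most about 5 mm. The arm is clear, and the spool and tape are untouched.

```bash
python3 -c "
from cell import finish_job; print(finish_job())"
```

```text
the job is handed in; nothing more can be done
None
```

All four packs are on their own plates and I handed the job in at about 26 s of the 96 s allowed. No verdict was given.

I moved them in the order two, five, three, six. Each was gripped across its flat faces and lowered onto its plate before release. The contact force showed at 2.6–4.9 N for three of them. The five-cell pack showed no clear contact reading (-0.8 N) but was released at the calculated height.

**Last checks:** The final top view put the pack centres within about 1–2 mm of the pad centres. The exception is the five-cell pack, about 4.5 mm off along its plate's x, against a 14 mm tolerance. In both camera views the packs look flat, square and clear of the terminal blocks. The arm never went near the spool or the tape roll, and both look undisturbed, though I did not measure their positions. The gripper was open and clear of everything at the end.

One move call was refused because of a stray extra number. I resent it corrected, and nothing moved in between. No check failed.

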